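Pin the tide-card stand and hold the chart clip open on the card

TASK

Lock the tide-card stand for sea by moving the black-knobbed drop pin from its stowage socket on the rail into the socket in front of the card, pushed fully home and let go. Then squeeze the steel chart clip wide open, take it off the rail and lower it over the middle of the card's top edge, square to the card, with one jaw well down on each side and neither touching it. Finish while still holding the clip gaping there, so that I can slip the passage note in; go gently on the card and leave the anemometer, the glass shade and the sugar pot alone.

Things in the scene. Friction and masses are not known exactly. Their poses are not given: they have to be found in the camera images.
- pin: Drop pin, upright in the rail's stowage socket, 30 g. Origin on its axis at the underside of the collar, which lands on the socket; z up the axis. Steel shank 8 mm diameter, down to z = -32 mm, last 5 mm tapered; collar 14 mm wide, z = 0 to 3 mm; round black knob 18 mm diameter, z = 3 to 35 mm, gripped from any side.
- pin_hole (a point): Where the pin must go: centre of the hole's mouth in the top of the brass socket (32 mm square, 36 mm high) on the stand's foot. Hole upright, 10 mm diameter, 2 mm chamfer, open down to the table. It lies 80 mm in front of the card, which rises 64 mm higher than this. Axes as card_edge.
- card_edge (a point): Middle of the top edge of the stiff white tide card, 100 mm above the table. y runs along the edge, x is square to the card's faces (-x towards the pin socket), z up. The card is free on both faces for its upper 74 mm.
- card: The stiff white tide card, 150 mm wide, 86 mm tall, 3 mm thick, fixed upright in the stand; origin and axes as card_edge.
- stand: Teak card stand, does not move: foot 170 mm long (along its y), the card at x = +35 mm, the brass pin socket at x = -45 mm. Origin at its underside; its front (-x) is the socket side.
- clip: Steel spring chart clip, 85 g, at the start biting the rail's web, jaws down, handles up. Two levers about a spring barrel (11 mm thick, 30 mm long). Origin at the middle of the pivot; y along pivot and jaws, z up, handles squeezed along x. This frame belongs to the +x lever; the other mirrors it. Jaws 60 mm wide, 34 mm down from the pivot, the last 8 mm a flat lip.
- clip_grip (a point): Point between the two handles, 28 mm above the pivot, good to squeeze at. Handles are flat plates 26 mm wide (along y). On the rail they splay upwards, tips 52 mm apart overall and 38 mm above the pivot; squeezed to the stop they stand parallel, 22 mm overall, tips 43 mm above the pivot. Spring: 5 N to start, 14 N at the stop; 25 to 30 N grip holds it there.
- clip_lever (a joint): Opening angle between the two levers, rad: -0.09 jaws shut empty, 0 biting the rail's 3 mm web, 0.72 at the stop: lips 27 mm apart, 31 mm below the pivot, equally far to either side. Squeezing the handles opens it; as they straighten the pivot sinks about 5 mm relative to the fingers. Let go, it shuts.
- lip_a (a point): Lower inner edge, at mid-width, of the jaw on the clip's +x side, 34 mm below the pivot.
- lip_b (a point): Lower inner edge, at mid-width, of the other jaw.
- rail: Stowage rail fixed to the table, 230 mm long (along its y): teak base, upright steel web 3 mm thick (along x) with its top edge 50 mm above the table, on which the clip bites (pivot 20 mm above that edge), and at +95 mm along y a brass socket 46 mm high where the pin is stowed, 95 to 150 mm from the clip. Origin at the middle of its underside; z up.
- anemometer: Bystander: black plastic cup anemometer clamped to the table by a foot 60 mm square, 150 mm tall, cups 82 mm across. Origin at the centre of its underside.
- shade: Bystander: clear glass hurricane lamp shade standing loose, 86 mm at its widest, 150 mm tall. Origin at the centre of its underside.
- sugar_pot: Bystander: white ceramic sugar pot with a hinged lid, standing loose, 88 mm in diameter, 95 mm tall with its knob, handle to one side. Origin at the centre of its underside.
Mind the look-alikes: they are no part of the job. What is shaped like the clip but blue or orange is not meant.

How it is judged:
By the outcome, as a careful person would: the job done as asked, in the order asked, and still so for the second after the job is handed in, while the arm keeps its last pose, push and grip.
It also fails if it takes over 54 s, if anything falls off the work surface, if the arm or the gripper's body presses on something with over 40 N, if the wrist force passes 120 N, or if a joint passes its speed limit or range.

ROBOT

A 7-joint arm with a two-finger parallel gripper is mounted at the origin on the work surface. World frame = base frame: x ahead of the robot, y to its left, z up, the work surface at z = 0. Lengths are in m, angles in degrees, forces in N, time in s.
With the tool pointing down it reaches from about 0.425 to 0.875 m from the base axis. Payload 4.7 kg.
Tool frame: the origin (TCP) lies on the mounting face of the last link; the fingertips stand 182 mm ahead of it and the grasp point (between the pads) lies 164 mm ahead of it; z points along the fingers, y is the line along which they close (so a half turn about z gives the same grasp; the last joint's range is limited). The gripper opens to 87 mm and grips with 3 to 60 N. Pads are 19 mm wide; open, the fingers measure 117 mm over their backs; the gripper's body (75 mm by 190 mm) begins 51 mm behind the grasp point.
Start: joints at [-69.093, 18.392, -4.016, 83.108, 1.295, 78.541, -3.26], TCP at [0.223, 0.61, 0.405] pointing down, gripper open.
Joint ranges: [-163.93, 163.93], [-17.29, 119.83], [-79.2, 71.16], [3.27, 140.29], [-89.18, 269.18], [5.43, 117.66], [-154.24, 154.24]. Speed limits (degrees/s): [147.25, 147.25, 180, 180, 180, 180, 180].

INTERFACE

Orientations are given as [roll, pitch, yaw] about the fixed x, y, z axes, in that order (R = Rz(yaw) Ry(pitch) Rx(roll)).
In Python, from cell import env gives the robot as it stands.
- The arm moves only by the tool servo_tool, never from a script. Its argument "plan" is a list of rows, each an object with "xyz": the shift along the tool's x, y, z in cm, a list of three; "twist": the turn, a rotation vector about the tool's x, y, z in degrees, a list of three; "jaw": the closure, from 0 (fully open) to 1 (shut). In form: [{"xyz": [x, y, z], "twist": [wx, wy, wz], "jaw": jaw}, ...]. A call has 1 to 10 rows; each row is the pose to reach, as a shift and turn from the pose commanded when the call began, along the tool's axes at that moment; what a row does not reach only later rows make up. A row lasts 1/12 s, in which the tool goes at most 41.7 mm and 7.16 degrees, less where a joint would pass 70% of its speed; a pose out of reach is approached as far as the arm can. A call with a gripper value outside its range is refused whole. The fingers move at their own pace and stop on an object; "newtons" is the grip in N (left out, the last holds). Time passes only in rows, so rows that repeat a pose let the fingers close. It gives the time, the measured TCP pose, the force, the opening and the grip force at its end, in the units of the state.
- env.get_obs(): the state, without advancing time (a new reading comes with each control period).
- env.read_camera(name): name is "scene" or "top"; returns a dict with "img" (400x640x3 uint8, red, green, blue), "camera_matrix" (3x3 intrinsics, pixels), "R" (3x3) and "t" (3): a world point X has camera coordinates R X + t. Camera axes: x right, y down, z forward; pixel columns grow to the right and rows downward; lengths in m; the calibration is good to about 2 mm. A picture is of the moment at which its call begins. There is no depth.
- env.sign_off(): hands the job in; it is judged then, once.
The state is a dict: "time_s": time; "qpos": joint angles; "joint_velocities": joint speeds; "effort": joint torques, N m; "tool_pos": TCP position; "tool_rot": TCP orientation; "force": force on the tool from outside, world axes, zero at the start; "wrist_torque": the same for the moment, N m; "grip_width": finger opening in m; "grasp_force": force on a finger pad.
Only numpy, scipy, OpenCV 4.12 (cv2) and the standard library are available. Lean on these libraries where they do the work, as an engineer would, in place of code of your own. Each camera call takes 0.05 s, during which the arm holds its last target. There are 200 camera calls.

## Working session

There is one attempt and no reset: what is moved stays moved. The work goes in short steps, Python scripts to look and compute and a tool call to move; the robot and the scene stay as the last step left them, time stands still between calls to the robot, and variables do not carry over. Pictures are saved under pics/ and viewed, at most 10 in all, crops included, and the job is handed in when it is done.

Besides the shell and the picture viewer there is one more tool, called after ">>>" in YAML: its name, and indented under it one key for each argument. servo_tool: Moves the arm, as the interface text tells. Its arguments: {"type":"object","properties":{"plan":{"type":"array","items":{"type":"object","properties":{"xyz":{"type":"array","items":{"type":"number"}},"twist":{"type":"array","items":{"type":"number"}},"jaw":{"type":"number"}}}},"newtons":{"type":"number"}},"required":["plan"]}

```bash
mkdir -p pics; ls
python3 - <<'E'
from cell import env
import cv2
o=env.get_obs();print(o)
for n in("scene","top"):
    c=env.read_camera(n);cv2.imwrite(f"pics/{n}0.png",c["img"][:,:,::-1]);print(n,c["camera_matrix"],c["R"],c["t"])
E
```

```text
pics
{'time_s': 0.0, 'qpos': array([-69.09088756,  18.43950101,  -4.0141586 ,  83.17710037,
         1.29845484,  78.53876916,  -3.26101881]), 'joint_velocities': array([-0.0382786 , -0.04883978, -0.05186561, -0.03604087, -0.05569389,
       -0.00812827,  0.00673743]), 'effort': array([-3.94830695e-04, -4.91292679e+01, -4.03837385e-01, -3.12530637e+01,
       -6.37247809e-02,  4.39531286e-02,  1.72522869e-04]), 'tool_pos': array([0.22337403, 0.61019073, 0.40363673]), 'tool_rot': array([-1.79890060e+02,  9.57263714e-03,  1.59899063e+02]), 'force': array([-0.10147689, -0.40824956, -0.45891469]), 'wrist_torque': array([ 0.00275834,  0.04673488, -0.05619129]), 'grasp_force': 0.0, 'grip_width': 0.08720168422148739}
scene [[422.41811033   0.         321.72493324]
 [  0.         422.41811033 194.64845956]
 [  0.           0.           1.        ]] [[-0.65327804  0.75707457 -0.00811806]
 [ 0.5885633   0.50106687 -0.63444876]
 [-0.47625733 -0.41924944 -0.77292229]] [ 0.38899613 -0.3109065   1.52334418]
top [[394.73333622   0.         322.39491883]
 [  0.         394.73333622 197.42927423]
 [  0.           0.           1.        ]] [[-0.01255747 -0.999738    0.01913731]
 [-0.98213277  0.00873784 -0.18798637]
 [ 0.1877699  -0.02115601 -0.98198518]] [-0.00362345  0.60165084  1.01551681]
```

View pics/scene0.png

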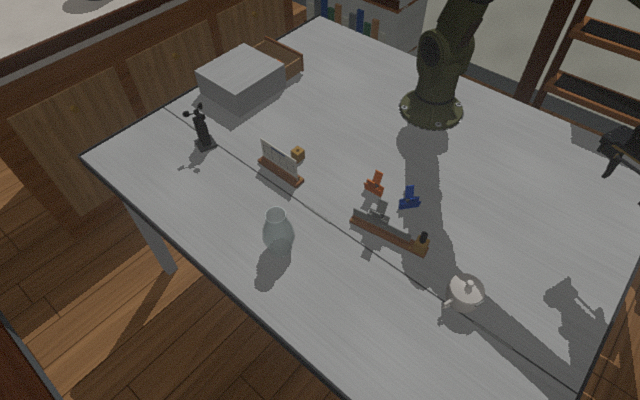

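View pics/top0.png

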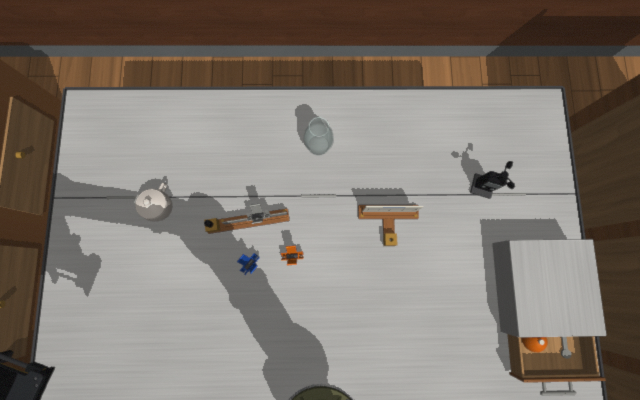

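Scene view: steel clip on the rail at about (376,212), pin knob (423,237), card (280,155), socket (298,152). Top view: clip (258,216), pin (210,224), card (390,207), socket hole (391,240). Clip candidates in the top view are blue (248,264), orange (292,255) and grey steel (258,216). The steel one biting the rail web fits the description. I'll confirm that in an enlarged crop.

```bash
cat > h.py <<'E'
import numpy as np,cv2
from cell import env
def mont(name,crops,z=5):
    # crops: (img,x0,y0,w=80,h=60) each x5 -> 400x300, with ticks
    t=[]
    for im,x0,y0 in crops:
        w,h=400//z,300//z
        c=cv2.resize(np.ascontiguousarray(im[y0:y0+h,x0:x0+w,::-1]),(400,300),interpolation=cv2.INTER_CUBIC)
        c=cv2.convertScaleAbs(c,alpha=1.4)
        for k in range(0,w,10): cv2.line(c,(k*z,0),(k*z,6),(0,0,255),1)
        for k in range(0,h,10): cv2.line(c,(0,k*z),(6,k*z),(0,0,255),1)
        cv2.putText(c,f"{x0},{y0}",(10,290),0,.5,(0,0,255),1);t.append(c)
    while len(t)<4:t.append(np.zeros_like(t[0]))
    cv2.imwrite(name,np.vstack([np.hstack(t[:2]),np.hstack(t[2:4])]))
def ray(c,p):
    d=c["R"].T@np.linalg.inv(c["camera_matrix"])@[p[0],p[1],1.]
    return -c["R"].T@c["t"],d/np.linalg.norm(d)
def onz(c,p,z):
    o,d=ray(c,p);return o+d*(z-o[2])/d[2]
def tri(cs,ps):
    A=np.zeros((3,3));b=np.zeros(3);rs=[ray(c,p) for c,p in zip(cs,ps)]
    for o,d in rs:
        M=np.eye(3)-np.outer(d,d);A+=M;b+=M@o
    X=np.linalg.solve(A,b)
    return X,max(np.linalg.norm(np.cross(X-o,d)) for o,d in rs)
def proj(c,X):
    v=c["camera_matrix"]@(c["R"]@np.asarray(X)+c["t"]);return v[:2]/v[2]
E
python3 - <<'E'
from h import *
s=env.read_camera("scene");t=env.read_camera("top")
mont("pics/m1.png",[(t["img"],215,190),(t["img"],350,195),(s["img"],350,185),(s["img"],245,130)])
E
```

```text
(no output)
```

View pics/m1.png

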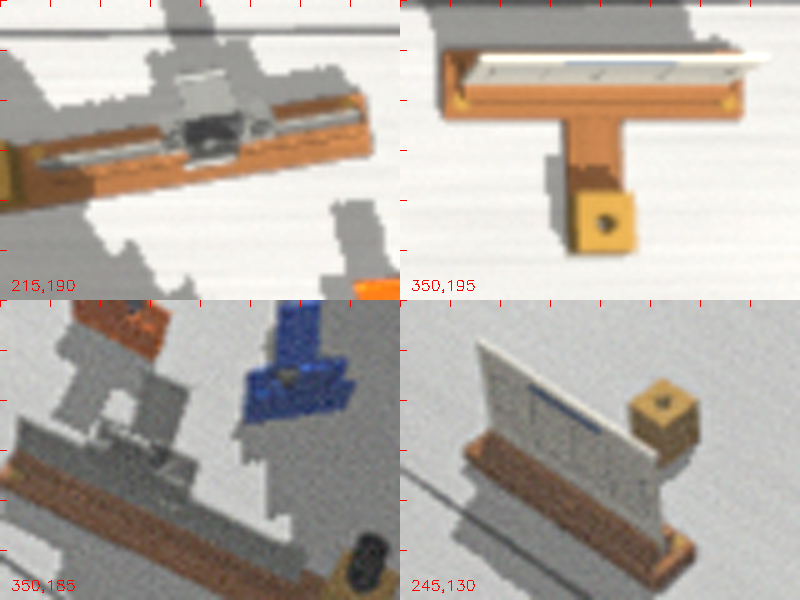

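The crops confirm the grey steel clip on the web at top (257,215) and scene (377,212). The card's top edge runs (366,206)–(424,206) in top and (297,161)–(261,139) in scene. The hole is at (391.4,239.6) top and (297.4,150.4) scene.

Run:
```python
from h import *
s=env.read_camera("scene");t=env.read_camera("top");cs=[t,s]
def blob(c,x,y,w=14):
    g=c["img"][y-w:y+w,x-w:x+w].max(2)
    m=(g<45).astype(np.uint8)
    n,l,st,ce=cv2.connectedComponentsWithStats(m)
    print([ (tuple(np.round(ce[i]+[x-w,y-w],1)),tuple(st[i][:4]+[x-w,y-w,0,0]),st[i][4]) for i in range(1,n) if st[i][4]>15])
blob(t,210,224);blob(s,423,237)
for n,a,b in [("cardL",(366,206.4),(297,161.4)),("cardR",(424,205.8),(260.6,138.6)),("hole",(391.4,239.6),(297.4,150.4)),
 ("web+y",(222.6,223),(411,234)),("web-y",(287,212.6),(353.6,208.4)),("knob",(210.5,224.5),(423.6,237))]:
    X,e=tri(cs,[a,b]);print(n,X.round(4),round(e,4))
for p in [(258.4,215)]:print(onz(t,p,.06))
for n,p in [("shade",(318,137)),("anem",(488,183)),("pot",(152,204)),("blue",(248,264)),("orange",(292,255))]:print(n,onz(t,p,.0 if n!="pot" else .06).round(3))
mont("pics/m2.png",[(t["img"],195,200),(s["img"],405,220),(t["img"],237,197),(s["img"],355,195)],10)
```

```text
[((np.float64(208.4), np.float64(223.2)), (np.int64(205), np.int64(220), np.int64(8), np.int64(7)), np.int32(42))]
[((np.float64(423.1), np.float64(237.2)), (np.int64(420), np.int64(232), np.int64(7), np.int64(11)), np.int32(57))]
cardL [ 0.568  -0.1209  0.0949] 0.0025
cardR [ 0.5683 -0.2736  0.0932] 0.0027
hole [ 0.4869 -0.1976  0.0291] 0.0011
web+y [0.5352 0.2605 0.0474] 0.001
web-y [0.5625 0.0882 0.0408] 0.0016
knob [0.5294 0.2918 0.0571] 0.0027
[0.55463299 0.16201611 0.06      ]
shade [ 0.794 -0.001  0.   ]
anem [ 0.651 -0.494  0.   ]
pot [0.587 0.447 0.06 ]
blue [0.427 0.197 0.   ]
orange [0.45  0.075 0.   ]
```

View pics/m2.png

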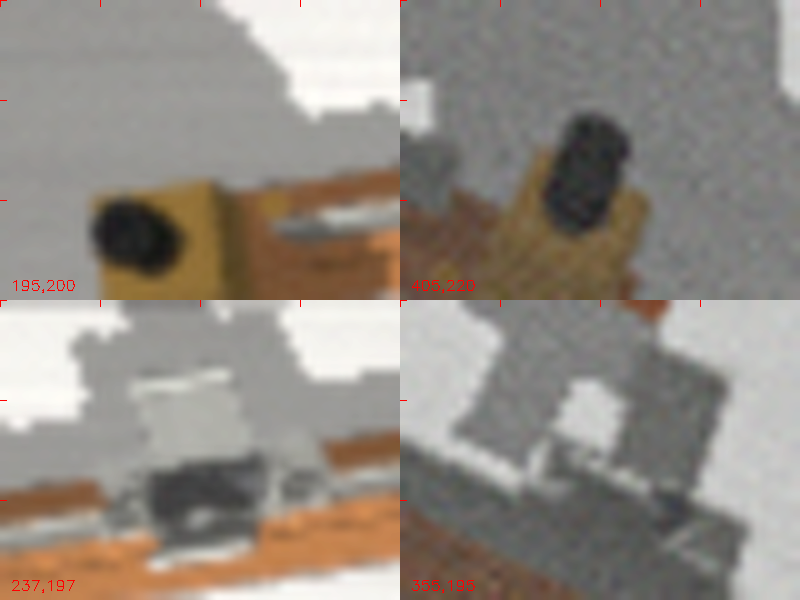

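The knob and handle tips are clear. In the top view the handle tip mid-edges are at (254.6,204.6) for +x and (256.8,221.9) for −x. The −x tip in the scene view is at (382.7,201.0). I'll re-triangulate with the half-pixel correction.

Run:
```python
from h import *
s=env.read_camera("scene");t=env.read_camera("top");cs=[t,s]
k=-.5
P={"cardL":((366+k,206.4+k),(297+k,161.4+k)),"cardR":((424+k,205.8+k),(260.6+k,138.6+k)),"hole":((391.4+k,239.6+k),(297.4+k,150.4+k)),
"web+y":((222.6+k,223+k),(411+k,234+k)),"web-y":((287+k,212.6+k),(353.6+k,208.4+k)),"knob":((208.4,223.2),(423.1,237.2)),
"tip-x":((256.8,221.9),(382.7,201.0))}
Z={"cardL":.1,"cardR":.1,"hole":.036,"web+y":.05,"web-y":.05,"knob":.0645,"tip-x":.108}
for n,(a,b) in P.items():
    X,e=tri(cs,[a,b]);print(n,X.round(4),round(e,4),onz(t,a,Z[n]).round(4),onz(s,b,Z[n]).round(4))
print("tip+x",onz(t,(254.6,204.6),.108))
```

```text
cardL [ 0.5694 -0.1201  0.0983] 0.0014 [ 0.5699 -0.121   0.1   ] [ 0.5699 -0.1175  0.1   ]
cardR [ 0.5697 -0.2723  0.0967] 0.0017 [ 0.5701 -0.2728  0.1   ] [ 0.5713 -0.2676  0.1   ]
hole [ 0.4886 -0.1965  0.033 ] 0.0 [ 0.4883 -0.1959  0.036 ] [ 0.4907 -0.1943  0.036 ]
web+y [0.5365 0.2603 0.051 ] 0.0001 [0.5367 0.2604 0.05  ] [0.5358 0.2601 0.05  ]
web-y [0.5638 0.0885 0.0445] 0.0006 [0.5633 0.0876 0.05  ] [0.567  0.0914 0.05  ]
knob [0.5333 0.2941 0.0627] 0.0006 [0.5333 0.2931 0.0645] [0.5341 0.295  0.0645]
tip-x [0.5307 0.1598 0.1018] 0.0001 [0.5299 0.1589 0.108 ] [0.5352 0.1621 0.108 ]
tip+x [0.57464298 0.1654004  0.108     ]
```

```bash
cat >> h.py <<'E'
from scipy.spatial.transform import Rotation as Ro
def to(*g,yaw=None):
    "shift (cm) and twist bringing the grasp point to g, tool upright"
    o=env.get_obs();R=Ro.from_euler("xyz",o["tool_rot"],degrees=True)
    y=o["tool_rot"][2] if yaw is None else yaw
    T=Ro.from_euler("xyz",[180,0,y],degrees=True)
    p=np.array(g)-T.apply([0,0,.164])
    print("xyz",(R.inv().apply(p-o["tool_pos"])*100).round(2),"twist",np.degrees(1)*(R.inv()*T).as_rotvec().round(4))
def st():
    o=env.get_obs();R=Ro.from_euler("xyz",o["tool_rot"],degrees=True)
    print("t",o["time_s"],"grasp",(o["tool_pos"]+R.apply([0,0,.164])).round(4),"rot",o["tool_rot"].round(2),"F",o["force"].round(1),"w",round(o["grip_width"],4),"gf",o["grasp_force"],"q7",o["qpos"][6].round(1))
E
python3 -c "
from h import *
st();to(.533,.294,.14)"
```

```text
t 0.4 grasp [0.2234 0.6104 0.2407] rot [-179.99    0.    159.9 ] F [-0.3  1.2 -0.6] w 0.0869 gf 0.0 q7 -3.3
xyz [-39.95 -19.07  10.07] twist [-0.00572958  0.         -0.        ]
```

>>> servo_tool:
  plan:
    - {"xyz": [-20, -9.5, 3], "jaw": 0}
    - {"xyz": [-20, -9.5, 3], "jaw": 0}
    - {"xyz": [-20, -9.5, 3], "jaw": 0}
    - {"xyz": [-20, -9.5, 3], "jaw": 0}
    - {"xyz": [-20, -9.5, 3], "jaw": 0}
    - {"xyz": [-39.9, -19.1, 9], "jaw": 0}
    - {"xyz": [-39.9, -19.1, 9], "jaw": 0}
    - {"xyz": [-39.9, -19.1, 9], "jaw": 0}
    - {"xyz": [-39.9, -19.1, 9], "jaw": 0}
    - {"xyz": [-39.9, -19.1, 9], "jaw": 0}
  newtons: 20

```text
validation failed for argument at $.pl...
```

```bash
python3 -c "
from h import *
st();to(.533,.294,.14)
s=env.read_camera('scene');t=env.read_camera('top')
mont('pics/m3.png',[(t['img'],180,190),(s['img'],380,190)])"
```

```text
t 0.4 grasp [0.2234 0.6104 0.2407] rot [-179.99    0.    159.9 ] F [-0.3  1.2 -0.6] w 0.0869 gf 0.0 q7 -3.3
xyz [-39.95 -19.07  10.07] twist [-0.00572958  0.         -0.        ]
```

View pics/m3.png

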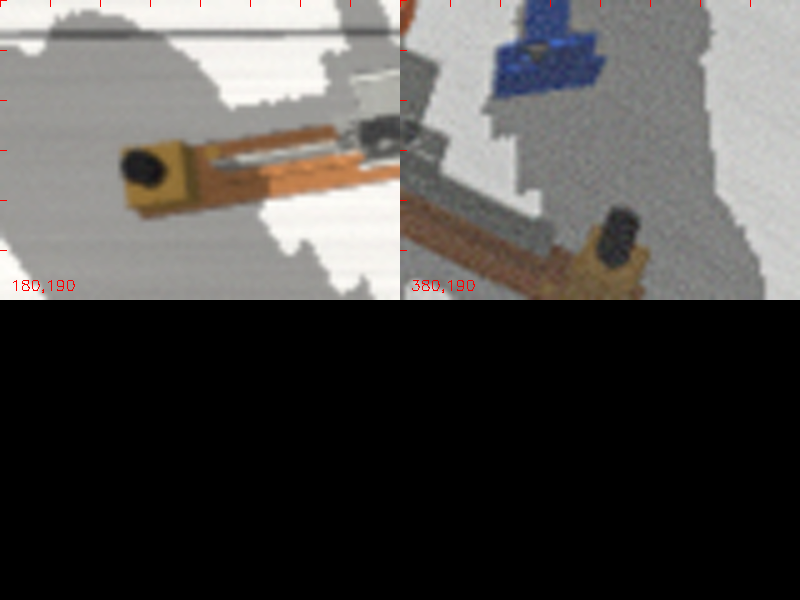

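The move was refused because every row needs a twist, so nothing has changed: the pin knob is still at top (208,223) and scene (423,237).

>>> servo_tool:
  plan:
    - {"xyz": [-20, -9.5, 3], "twist": [0, 0, 0], "jaw": 0}
    - {"xyz": [-20, -9.5, 3], "twist": [0, 0, 0], "jaw": 0}
    - {"xyz": [-20, -9.5, 3], "twist": [0, 0, 0], "jaw": 0}
    - {"xyz": [-20, -9.5, 3], "twist": [0, 0, 0], "jaw": 0}
    - {"xyz": [-20, -9.5, 3], "twist": [0, 0, 0], "jaw": 0}
    - {"xyz": [-39.9, -19.1, 9], "twist": [0, 0, 0], "jaw": 0}
    - {"xyz": [-39.9, -19.1, 9], "twist": [0, 0, 0], "jaw": 0}
    - {"xyz": [-39.9, -19.1, 9], "twist": [0, 0, 0], "jaw": 0}
    - {"xyz": [-39.9, -19.1, 9], "twist": [0, 0, 0], "jaw": 0}
    - {"xyz": [-39.9, -19.1, 9], "twist": [0, 0, 0], "jaw": 0}
  newtons: 20

```text
time_s: 1.33
tool_pos: [0.5095, 0.317, 0.3238]
tool_rot: [180.0, 0.0, 159.9]
force: [-0.1, 0.7, -0.7]
grip_width: 0.0868
grasp_force: 0.0
```

```bash
python3 -c "
from h import *
st();to(.533,.294,.14);to(.533,.294,.068)"
```

```text
t 1.3333 grasp [0.5097 0.3171 0.1598] rot [1.7995e+02 3.0000e-02 1.5991e+02] F [-0.1  0.7 -0.7] w 0.0868 gf 0.0 q7 37.5
xyz [-2.99 -1.36  1.98] twist [0.0515662  0.02864789 0.        ]
xyz [-2.99 -1.36  9.18] twist [0.0515662  0.02864789 0.        ]
```

>>> servo_tool:
  plan:
    - {"xyz": [-3, -1.35, 2], "twist": [0, 0, 0], "jaw": 0}
    - {"xyz": [-3, -1.35, 4], "twist": [0, 0, 0], "jaw": 0}
    - {"xyz": [-3, -1.35, 6], "twist": [0, 0, 0], "jaw": 0}
    - {"xyz": [-3, -1.35, 8], "twist": [0, 0, 0], "jaw": 0}
    - {"xyz": [-3, -1.35, 9.1], "twist": [0, 0, 0], "jaw": 0}
    - {"xyz": [-3, -1.35, 9.1], "twist": [0, 0, 0], "jaw": 0}
    - {"xyz": [-3, -1.35, 9.1], "twist": [0, 0, 0], "jaw": 0}

```text
time_s: 1.92
tool_pos: [0.5319, 0.2958, 0.2328]
tool_rot: [-180.0, -0.0, 159.9]
force: [0.4, 0.4, -0.0]
grip_width: 0.0868
grasp_force: 0.0
```

```bash
python3 -c "
from h import *
st();to(.533,.294,.068)
s=env.read_camera('scene');t=env.read_camera('top')
mont('pics/m4.png',[(t['img'],180,190),(s['img'],380,190)])"
```

```text
t 1.9167 grasp [0.5319 0.2958 0.0688] rot [-1.7997e+02 -2.0000e-02  1.5992e+02] F [ 0.4  0.4 -0. ] w 0.0868 gf 0.0 q7 41.5
xyz [-0.16 -0.14  0.08] twist [-0.02864789 -0.01718873  0.        ]
```

View pics/m4.png

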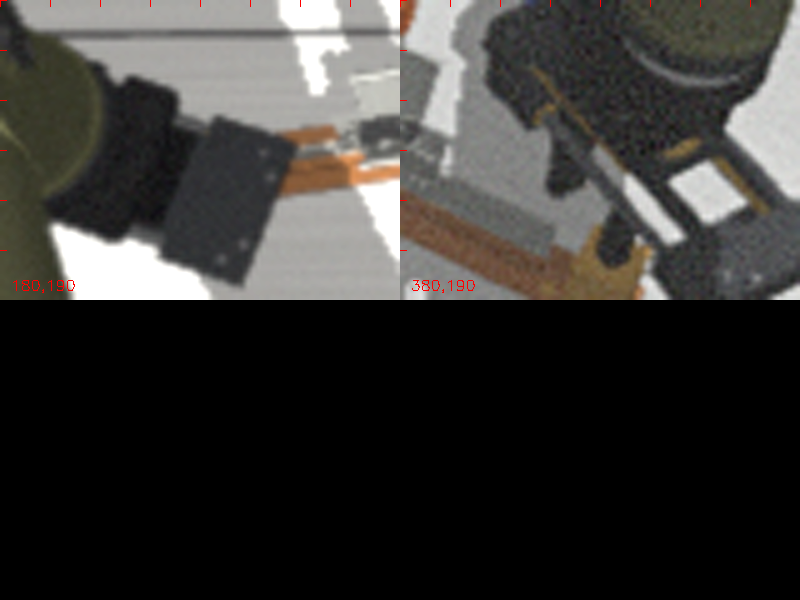

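The pin (scene 422,238) stands between the fingers, so I close the gripper with a 2 mm correction.

>>> servo_tool:
  plan:
    - {"xyz": [-0.15, -0.15, 0], "twist": [0, 0, 0], "jaw": 0.4}
    - {"xyz": [-0.15, -0.15, 0], "twist": [0, 0, 0], "jaw": 0.6}
    - {"xyz": [-0.15, -0.15, 0], "twist": [0, 0, 0], "jaw": 0.75}
    - {"xyz": [-0.15, -0.15, 0], "twist": [0, 0, 0], "jaw": 1}
    - {"xyz": [-0.15, -0.15, 0], "twist": [0, 0, 0], "jaw": 1}
    - {"xyz": [-0.15, -0.15, 0], "twist": [0, 0, 0], "jaw": 1}
    - {"xyz": [-0.15, -0.15, 0], "twist": [0, 0, 0], "jaw": 1}

```text
time_s: 2.6
tool_pos: [0.5329, 0.2938, 0.2329]
tool_rot: [180.0, -0.0, 159.9]
force: [-0.5, 1.0, 0.2]
grip_width: 0.0481
grasp_force: 0.0
```

```bash
python3 -c "
from h import *
st()"
```

```text
t 2.6 grasp [0.5329 0.2938 0.0689] rot [179.99  -0.   159.91] F [-0.5  1.   0.2] w 0.0481 gf 0.0 q7 41.7
```

>>> servo_tool:
  plan:
    - {"xyz": [0, 0, 0], "twist": [0, 0, 0], "jaw": 1}
    - {"xyz": [0, 0, 0], "twist": [0, 0, 0], "jaw": 1}
    - {"xyz": [0, 0, 0], "twist": [0, 0, 0], "jaw": 1}
    - {"xyz": [0, 0, 0], "twist": [0, 0, 0], "jaw": 1}
    - {"xyz": [0, 0, 0], "twist": [0, 0, 0], "jaw": 1}
    - {"xyz": [0, 0, 0], "twist": [0, 0, 0], "jaw": 1}
    - {"xyz": [0, 0, 0], "twist": [0, 0, 0], "jaw": 1}

```text
time_s: 3.18
tool_pos: [0.5329, 0.2937, 0.2328]
tool_rot: [180.0, 0.0, 159.9]
force: [0.3, -0.2, 0.8]
grip_width: 0.0172
grasp_force: 20.0
```

```bash
python3 -c "
from h import *
st()"
```

```text
t 3.1833 grasp [0.5329 0.2937 0.0688] rot [180.    0.  159.9] F [ 0.3 -0.2  0.8] w 0.0172 gf 19.999957806921884 q7 41.7
```

>>> servo_tool:
  plan:
    - {"xyz": [0, 0, -2], "twist": [0, 0, 0], "jaw": 1}
    - {"xyz": [0, 0, -4], "twist": [0, 0, 0], "jaw": 1}
    - {"xyz": [0, 0, -7.5], "twist": [0, 0, 0], "jaw": 1}
    - {"xyz": [0, 0, -11], "twist": [0, 0, 0], "jaw": 1}
    - {"xyz": [-1, -3.7, -11], "twist": [0, 0, 0], "jaw": 1}
    - {"xyz": [-2, -7.4, -11], "twist": [0, 0, 0], "jaw": 1}
    - {"xyz": [-3, -11.1, -11], "twist": [0, 0, 0], "jaw": 1}
    - {"xyz": [-4, -14.8, -11], "twist": [0, 0, 0], "jaw": 1}
    - {"xyz": [-5, -18.5, -11], "twist": [0, 0, 0], "jaw": 1}
    - {"xyz": [-6, -22.2, -11], "twist": [0, 0, 0], "jaw": 1}

```text
time_s: 4.02
tool_pos: [0.5124, 0.0628, 0.343]
tool_rot: [180.0, 0.0, 159.9]
force: [0.7, -0.2, 0.0]
grip_width: 0.0172
grasp_force: 20.0
```

>>> servo_tool:
  plan:
    - {"xyz": [-1, -3.7, 0], "twist": [0, 0, 0], "jaw": 1}
    - {"xyz": [-2, -7.4, 0], "twist": [0, 0, 0], "jaw": 1}
    - {"xyz": [-3, -11.1, 0], "twist": [0, 0, 0], "jaw": 1}
    - {"xyz": [-4, -14.8, 0], "twist": [0, 0, 0], "jaw": 1}
    - {"xyz": [-5, -18.5, 0], "twist": [0, 0, 0], "jaw": 1}
    - {"xyz": [-6, -22.2, 0], "twist": [0, 0, 0], "jaw": 1}
    - {"xyz": [-6.7, -25.3, 0], "twist": [0, 0, 0], "jaw": 1}
    - {"xyz": [-6.7, -25.3, 0], "twist": [0, 0, 0], "jaw": 1}
    - {"xyz": [-6.7, -25.3, 0], "twist": [0, 0, 0], "jaw": 1}

```text
time_s: 4.77
tool_pos: [0.4882, -0.1982, 0.3429]
tool_rot: [-180.0, 0.0, 159.6]
force: [1.1, 0.5, -0.3]
grip_width: 0.0173
grasp_force: 20.0
```

```bash
python3 -c "
from h import *
st();to(.489,-.196,.115)
s=env.read_camera('scene');t=env.read_camera('top')
mont('pics/m5.png',[(t['img'],350,190),(s['img'],250,100)])"
```

```text
t 4.7667 grasp [ 0.4882 -0.1982  0.1789] rot [-1.7999e+02  1.0000e-02  1.5962e+02] F [ 1.1  0.5 -0.3] w 0.0173 gf 20.000115826403544 q7 91.9
xyz [-0.    0.24  6.39] twist [-0.00572958  0.01145916 -0.        ]
```

>>> servo_tool:
  plan:
    - {"xyz": [0, 0.2, 3], "twist": [0, 0, 0], "jaw": 1}
    - {"xyz": [0, 0.2, 6], "twist": [0, 0, 0], "jaw": 1}
    - {"xyz": [0, 0.2, 7.7], "twist": [0, 0, 0], "jaw": 1}
    - {"xyz": [0, 0.2, 7.7], "twist": [0, 0, 0], "jaw": 1}
    - {"xyz": [0, 0.2, 7.7], "twist": [0, 0, 0], "jaw": 1}

```text
time_s: 5.28
tool_pos: [0.4898, -0.1925, 0.2653]
tool_rot: [-180.0, -0.1, 160.1]
force: [0.4, -0.5, 0.4]
grip_width: 0.0168
grasp_force: 20.0
```

```bash
python3 -c "
from h import *
st();to(.489,-.196,.0588)
s=env.read_camera('scene');t=env.read_camera('top')
mont('pics/m6.png',[(s['img'],280,130),(s['img'],260,110),(t['img'],371,222),(t['img'],350,190)],8)"
```

```text
t 5.2833 grasp [ 0.4895 -0.1924  0.1013] rot [-1.8000e+02 -1.2000e-01  1.6005e+02] F [ 0.4 -0.5  0.4] w 0.0168 gf 19.999984817251857 q7 94.4
xyz [-0.05 -0.36  4.25] twist [-0.         -0.11459156  0.        ]
```

View pics/m6.png

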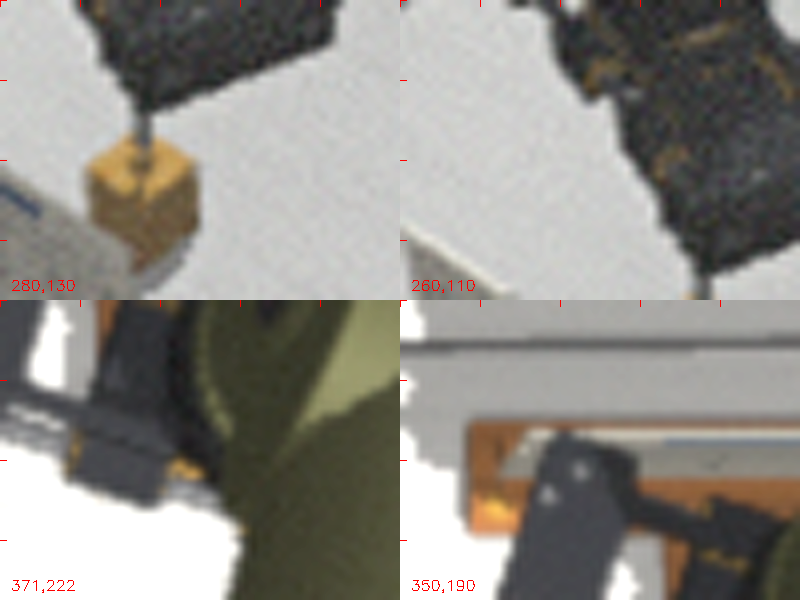

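Scene: the shank comes down at about (297.4,145), tip just above the hole near (297,150). I'll check that against the predicted projection.

```bash
python3 -c "
from h import *
s=env.read_camera('scene')
for X in [(.4895,-.1924,.06),(.4895,-.1924,.0465),(.489,-.196,.06),(.489,-.196,.036),(.4895,-.1924,.036)]:print(X,proj(s,X))
st();to(.489,-.196,.0588)"
```

```text
(0.4895, -0.1924, 0.06) [297.18945874 144.48884538]
(0.4895, -0.1924, 0.0465) [297.41591751 147.59117739]
(0.489, -0.196, 0.06) [296.45774628 143.8866712 ]
(0.489, -0.196, 0.036) [296.86748013 149.36978421]
(0.4895, -0.1924, 0.036) [297.58961936 149.97077522]
t 5.4333 grasp [ 0.4911 -0.1938  0.1035] rot [1.7996e+02 1.6000e-01 1.5997e+02] F [-0.2  0.   0.1] w 0.0171 gf 19.99995589666753 q7 94.4
xyz [ 0.09 -0.27  4.46] twist [0.04010705 0.16615776 0.        ]
```

>>> servo_tool:
  plan:
    - {"xyz": [0.1, -0.2, 0], "twist": [0, 0, 0], "jaw": 1}
    - {"xyz": [0.1, -0.2, 0.4], "twist": [0, 0, 0], "jaw": 1}
    - {"xyz": [0.1, -0.2, 0.8], "twist": [0, 0, 0], "jaw": 1}
    - {"xyz": [0.1, -0.2, 1.2], "twist": [0, 0, 0], "jaw": 1}
    - {"xyz": [0.1, -0.2, 1.6], "twist": [0, 0, 0], "jaw": 1}
    - {"xyz": [0.1, -0.2, 1.6], "twist": [0, 0, 0], "jaw": 1}

```text
time_s: 5.93
tool_pos: [0.4877, -0.1955, 0.2488]
tool_rot: [-180.0, -0.1, 159.9]
force: [0.1, 0.1, -0.7]
grip_width: 0.0174
grasp_force: 20.0
```

```bash
python3 -c "
from h import *
st();to(.489,-.1955,.0588)"
```

```text
t 5.9333 grasp [ 0.4876 -0.1955  0.0848] rot [-1.7998e+02 -6.0000e-02  1.5990e+02] F [ 0.1  0.1 -0.7] w 0.0174 gf 19.999887488221475 q7 95.3
xyz [-0.12  0.05  2.6 ] twist [-0.01718873 -0.06302536  0.        ]
```

>>> servo_tool:
  plan:
    - {"xyz": [0, 0, 0.6], "twist": [0, 0, 0], "jaw": 1}
    - {"xyz": [0, 0, 1.2], "twist": [0, 0, 0], "jaw": 1}
    - {"xyz": [0, 0, 1.8], "twist": [0, 0, 0], "jaw": 1}
    - {"xyz": [0, 0, 2.3], "twist": [0, 0, 0], "jaw": 1}
    - {"xyz": [0, 0, 2.6], "twist": [0, 0, 0], "jaw": 1}
    - {"xyz": [0, 0, 2.7], "twist": [0, 0, 0], "jaw": 1}
    - {"xyz": [0, 0, 2.7], "twist": [0, 0, 0], "jaw": 1}

```text
time_s: 6.52
tool_pos: [0.488, -0.1957, 0.2228]
tool_rot: [180.0, -0.0, 159.9]
force: [-1.0, 0.3, 1.9]
grip_width: 0.0171
grasp_force: 20.0
```

```bash
python3 -c "
from h import *
st();to(.489,-.1955,.0588)"
```

```text
t 6.5167 grasp [ 0.4879 -0.1957  0.0588] rot [ 1.7999e+02 -3.0000e-02  1.5989e+02] F [-1.   0.3  1.9] w 0.0171 gf 20.000113870738687 q7 96.5
xyz [-0.09  0.06 -0.  ] twist [ 0.00572958 -0.03437747 -0.        ]
```

>>> servo_tool:
  plan:
    - {"xyz": [0, 0, 0.15], "twist": [0, 0, 0], "jaw": 1}
    - {"xyz": [0, 0, 0.3], "twist": [0, 0, 0], "jaw": 1}
    - {"xyz": [0, 0, 0.3], "twist": [0, 0, 0], "jaw": 1}

```text
time_s: 6.77
tool_pos: [0.4884, -0.1961, 0.2222]
tool_rot: [179.9, 0.0, 159.9]
force: [-5.9, 2.4, 18.9]
grip_width: 0.0175
grasp_force: 20.0
```

```bash
python3 -c "
from h import *
st()"
```

```text
t 6.7667 grasp [ 0.4885 -0.1959  0.0582] rot [1.7992e+02 2.0000e-02 1.5989e+02] F [-5.9  2.4 18.9] w 0.0175 gf 20.002182591106816 q7 96.7
```

>>> servo_tool:
  plan:
    - {"xyz": [0, 0, -0.2], "twist": [0, 0, 0], "jaw": 1}
    - {"xyz": [0, 0, -0.2], "twist": [0, 0, 0], "jaw": 0}
    - {"xyz": [0, 0, -0.2], "twist": [0, 0, 0], "jaw": 0}
    - {"xyz": [0, 0, -0.2], "twist": [0, 0, 0], "jaw": 0}
    - {"xyz": [0, 0, -0.2], "twist": [0, 0, 0], "jaw": 0}
    - {"xyz": [0, 0, -0.2], "twist": [0, 0, 0], "jaw": 0}
    - {"xyz": [0, 0, -0.2], "twist": [0, 0, 0], "jaw": 0}
    - {"xyz": [0, 0, -3], "twist": [0, 0, 0], "jaw": 0}
    - {"xyz": [0, 0, -7], "twist": [0, 0, 0], "jaw": 0}
    - {"xyz": [0, 0, -11], "twist": [0, 0, 0], "jaw": 0}

```text
time_s: 7.6
tool_pos: [0.4873, -0.1955, 0.33]
tool_rot: [-179.9, -0.2, 159.9]
force: [1.2, 0.0, 0.2]
grip_width: 0.0695
grasp_force: 0.0
```

```bash
python3 -c "
from h import *
st();to(.552,.162,.20,yaw=98.75)"
```

```text
t 7.6 grasp [ 0.4868 -0.1955  0.166 ] rot [-179.94   -0.18  159.88] F [1.2 0.  0.2] w 0.0695 gf 0.0 q7 92.2
xyz [ 6.23 35.79 -3.42] twist [-0.14896903 -0.13178029 61.12886716]
```

>>> servo_tool:
  plan:
    - {"xyz": [0.4, 2, -3.4], "twist": [0, 0, 3], "jaw": 0}
    - {"xyz": [1, 5.5, -3.4], "twist": [0, 0, 10], "jaw": 0}
    - {"xyz": [1.6, 9, -3.4], "twist": [0, 0, 17], "jaw": 0}
    - {"xyz": [2.2, 12.5, -3.4], "twist": [0, 0, 24], "jaw": 0}
    - {"xyz": [2.8, 16, -3.4], "twist": [0, 0, 31], "jaw": 0}
    - {"xyz": [3.4, 19.5, -3.4], "twist": [0, 0, 38], "jaw": 0}
    - {"xyz": [4, 23, -3.4], "twist": [0, 0, 45], "jaw": 0}
    - {"xyz": [4.6, 26.5, -3.4], "twist": [0, 0, 52], "jaw": 0}
    - {"xyz": [5.2, 30, -3.4], "twist": [0, 0, 58], "jaw": 0}
    - {"xyz": [5.8, 33, -3.4], "twist": [0, 0, 61], "jaw": 0}
  newtons: 28

```text
time_s: 8.43
tool_pos: [0.5469, 0.137, 0.3637]
tool_rot: [180.0, -0.0, 98.7]
force: [0.7, -0.5, -1.1]
grip_width: 0.087
grasp_force: 0.0
```

```bash
python3 -c "
from h import *
env.read_camera('top');st();to(.552,.162,.145,yaw=98.75)
s=env.read_camera('scene');print(proj(s,(.488,-.1957,.036)))
mont('pics/m7.png',[(s['img'],278,130),(env.read_camera('top')['img'],371,222)],10)"
```

```text
t 8.4833 grasp [0.5468 0.145  0.1994] rot [179.93  -0.27  99.02] F [0.8 5.7 0. ] w 0.0872 gf 0.0 q7 -5.6
xyz [1.65 0.79 5.45] twist [ 0.06875494 -0.27501974  0.26929016]
[297.15042885 149.24396019]
```

View pics/m7.png

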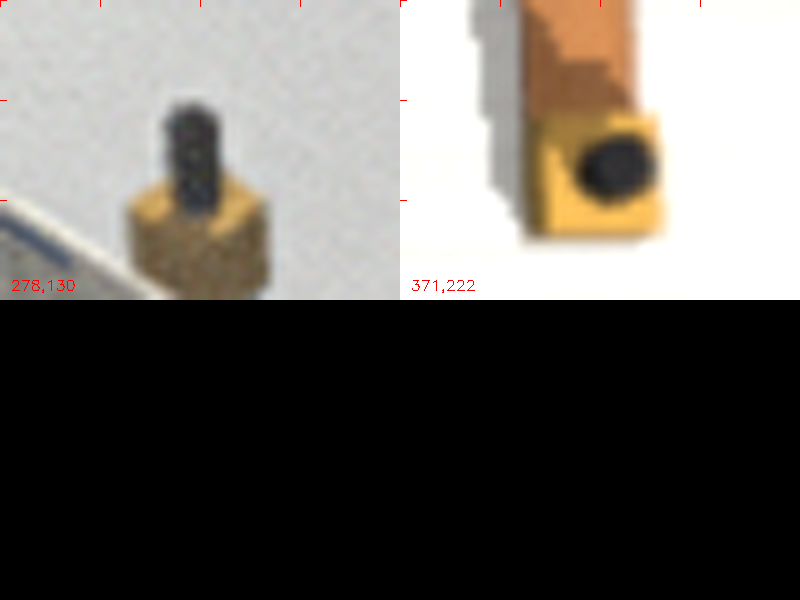

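The pin is home: scene shows the knob and collar sitting on the socket at (297,147), and the top view agrees at (392,238). Next, the clip.

>>> servo_tool:
  plan:
    - {"xyz": [1.6, 0.8, 1.5], "twist": [0, 0, 0], "jaw": 0}
    - {"xyz": [1.6, 0.8, 3], "twist": [0, 0, 0], "jaw": 0}
    - {"xyz": [1.6, 0.8, 5], "twist": [0, 0, 0], "jaw": 0}
    - {"xyz": [1.6, 0.8, 5], "twist": [0, 0, 0], "jaw": 0}
    - {"xyz": [1.6, 0.8, 5], "twist": [0, 0, 0], "jaw": 0}
    - {"xyz": [1.6, 0.8, 5], "twist": [0, 0, 0], "jaw": 0}

```text
time_s: 9.08
tool_pos: [0.5528, 0.1502, 0.3148]
tool_rot: [179.9, 0.0, 98.8]
force: [1.1, -0.5, 0.4]
grip_width: 0.0869
grasp_force: 0.0
```

```bash
python3 -c "
from h import *
env.read_camera('top');st();to(.552,.162,.098,yaw=98.75)"
```

```text
t 9.1333 grasp [0.5532 0.1505 0.1512] rot [ 1.7988e+02 -2.0000e-02  9.8840e+01] F [ 0.9  0.5 -0.3] w 0.0871 gf 0.0 q7 -5.4
xyz [1.16 0.08 5.32] twist [ 0.11459156 -0.01718873  0.08594367]
```

>>> servo_tool:
  plan:
    - {"xyz": [1.15, 0.1, 1], "twist": [0, 0, 0], "jaw": 0}
    - {"xyz": [1.15, 0.1, 2.5], "twist": [0, 0, 0], "jaw": 0}
    - {"xyz": [1.15, 0.1, 4], "twist": [0, 0, 0], "jaw": 0}
    - {"xyz": [1.15, 0.1, 5.3], "twist": [0, 0, 0], "jaw": 0}
    - {"xyz": [1.15, 0.1, 5.3], "twist": [0, 0, 0], "jaw": 0}
    - {"xyz": [1.15, 0.1, 5.3], "twist": [0, 0, 0], "jaw": 0}
    - {"xyz": [1.15, 0.1, 5.3], "twist": [0, 0, 0], "jaw": 0}

```text
time_s: 9.72
tool_pos: [0.5519, 0.163, 0.2615]
tool_rot: [179.9, -0.0, 98.9]
force: [0.2, 0.5, 0.5]
grip_width: 0.0871
grasp_force: 0.0
```

```bash
python3 -c "
from h import *
env.read_camera('top');st();to(.552,.162,.098,yaw=98.75)"
```

```text
t 9.7667 grasp [0.5524 0.163  0.0978] rot [ 1.799e+02 -3.000e-02  9.889e+01] F [ 0.2  0.3 -0.2] w 0.087 gf 0.0 q7 -5.7
xyz [-0.09 -0.02 -0.02] twist [ 0.1031324  -0.02864789  0.14323945]
```

Squeeze in two stages: to contact, then to the stop.

>>> servo_tool:
  plan:
    - {"xyz": [0, 0, 0], "twist": [0, 0, 0], "jaw": 0.3}
    - {"xyz": [0, 0, 0], "twist": [0, 0, 0], "jaw": 0.5}
    - {"xyz": [0, 0, 0], "twist": [0, 0, 0], "jaw": 0.6}
    - {"xyz": [0, 0, 0], "twist": [0, 0, 0], "jaw": 0.7}
    - {"xyz": [0, 0, 0], "twist": [0, 0, 0], "jaw": 0.8}
    - {"xyz": [0, 0, 0], "twist": [0, 0, 0], "jaw": 0.9}
    - {"xyz": [0, 0, 0], "twist": [0, 0, 0], "jaw": 1}
    - {"xyz": [0, 0, 0], "twist": [0, 0, 0], "jaw": 1}
    - {"xyz": [0, 0, 0], "twist": [0, 0, 0], "jaw": 1}
    - {"xyz": [0, 0, 0], "twist": [0, 0, 0], "jaw": 1}
  newtons: 28

```text
time_s: 10.6
tool_pos: [0.5514, 0.1627, 0.2606]
tool_rot: [-180.0, 0.0, 98.9]
force: [0.1, 0.1, -1.1]
grip_width: 0.0286
grasp_force: 9.2
```

>>> servo_tool:
  plan:
    - {"xyz": [0, 0, 0], "twist": [0, 0, 0], "jaw": 1}
    - {"xyz": [0, 0, 0], "twist": [0, 0, 0], "jaw": 1}
    - {"xyz": [0, 0, 0], "twist": [0, 0, 0], "jaw": 1}
    - {"xyz": [0, 0, 0], "twist": [0, 0, 0], "jaw": 1}
    - {"xyz": [0, 0, 0], "twist": [0, 0, 0], "jaw": 1}
    - {"xyz": [0, 0, 0], "twist": [0, 0, 0], "jaw": 1}

```text
time_s: 11.1
tool_pos: [0.5516, 0.1628, 0.2608]
tool_rot: [180.0, -0.0, 98.9]
force: [0.8, -0.4, -1.1]
grip_width: 0.0211
grasp_force: 28.0
```

```bash
python3 -c "
from h import *
st()"
```

```text
t 11.1 grasp [0.5516 0.1628 0.0968] rot [179.99  -0.    98.9 ] F [ 0.8 -0.4 -1.1] w 0.0211 gf 27.99954970367253 q7 -5.7
```

>>> servo_tool:
  plan:
    - {"xyz": [0, 0, -1], "twist": [0, 0, 0], "jaw": 1}
    - {"xyz": [0, 0, -2.5], "twist": [0, 0, 0], "jaw": 1}
    - {"xyz": [0, 0, -4.5], "twist": [0, 0, 0], "jaw": 1}
    - {"xyz": [0, 0, -7], "twist": [0, 0, 0], "jaw": 1}
    - {"xyz": [0, 0, -9.5], "twist": [0, 0, 0], "jaw": 1}
    - {"xyz": [0, 0, -11], "twist": [0, 0, 0], "jaw": 1}
    - {"xyz": [0, 0, -11], "twist": [0, 0, 0], "jaw": 1}

```text
time_s: 11.68
tool_pos: [0.5527, 0.1628, 0.3758]
tool_rot: [179.6, -0.1, 98.9]
force: [0.5, -0.6, -0.1]
grip_width: 0.0213
grasp_force: 28.0
```

```bash
python3 -c "
from h import *
st();to(.5685,-.1965,.207,yaw=90)
s=env.read_camera('scene');t=env.read_camera('top')
mont('pics/m8.png',[(s['img'],340,160),(s['img'],350,190)])"
```

```text
t 11.6833 grasp [0.5539 0.1634 0.2118] rot [ 1.7955e+02 -1.2000e-01  9.8890e+01] F [ 0.5 -0.6 -0.1] w 0.0213 gf 27.999223759397864 q7 -7.3
xyz [-35.75  -4.     0.37] twist [ 0.4411775  -0.1546986   8.89230498]
```

View pics/m8.png

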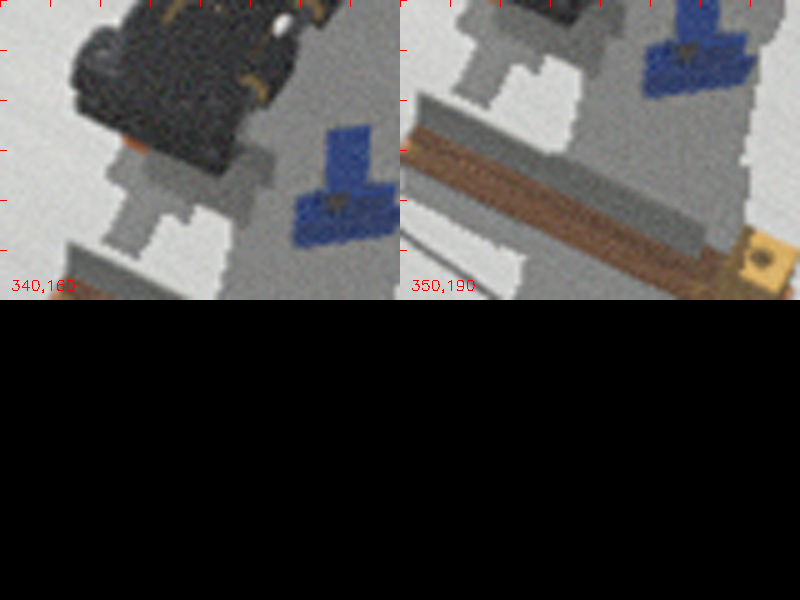

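The rail web is now bare (scene 375–410, 210–235) and the clip is off, held in the fingers at 21 mm. Now carry it over to the card.

>>> servo_tool:
  plan:
    - {"xyz": [-2, -0.2, 0.4], "twist": [0, 0, 0], "jaw": 1}
    - {"xyz": [-5.5, -0.6, 0.4], "twist": [0, 0, 1], "jaw": 1}
    - {"xyz": [-9, -1, 0.4], "twist": [0, 0, 2], "jaw": 1}
    - {"xyz": [-12.5, -1.4, 0.4], "twist": [0, 0, 3], "jaw": 1}
    - {"xyz": [-16, -1.8, 0.4], "twist": [0, 0, 4], "jaw": 1}
    - {"xyz": [-19.5, -2.2, 0.4], "twist": [0, 0, 5], "jaw": 1}
    - {"xyz": [-23, -2.6, 0.4], "twist": [0, 0, 6], "jaw": 1}
    - {"xyz": [-26.5, -3, 0.4], "twist": [0, 0, 7], "jaw": 1}
    - {"xyz": [-30, -3.4, 0.4], "twist": [0, 0, 8], "jaw": 1}
    - {"xyz": [-32.5, -3.7, 0.4], "twist": [0, 0, 8.9], "jaw": 1}

```text
time_s: 12.62
tool_pos: [0.5641, -0.1676, 0.3651]
tool_rot: [-179.8, 0.1, 89.8]
force: [-1.0, -0.2, -1.0]
grip_width: 0.0212
grasp_force: 28.0
```

```bash
python3 -c "
from h import *
env.read_camera('top');st();to(.5685,-.1965,.19,yaw=90)"
```

```text
t 12.6667 grasp [ 0.5628 -0.1738  0.2013] rot [-179.85    0.32   89.38] F [-0.9 -5.3 -0.4] w 0.0214 gf 27.99704167060554 q7 19.8
xyz [-2.35  0.55  1.14] twist [-0.14896903  0.32085637 -0.624524  ]
```

>>> servo_tool:
  plan:
    - {"xyz": [-1, 0.3, 0.5], "twist": [0, 0, 0], "jaw": 1}
    - {"xyz": [-2.2, 0.5, 1], "twist": [0, 0, 0], "jaw": 1}
    - {"xyz": [-2.2, 0.5, 1], "twist": [0, 0, 0], "jaw": 1}
    - {"xyz": [-2.2, 0.5, 1], "twist": [0, 0, 0], "jaw": 1}
    - {"xyz": [-2.2, 0.5, 1], "twist": [0, 0, 0], "jaw": 1}
    - {"xyz": [-2.2, 0.5, 1], "twist": [0, 0, 0], "jaw": 1}

```text
time_s: 13.17
tool_pos: [0.5706, -0.1846, 0.3566]
tool_rot: [-180.0, -0.1, 90.1]
force: [0.1, -0.7, -1.4]
grip_width: 0.0213
grasp_force: 28.0
```

```bash
python3 -c "
from h import *
s=env.read_camera('scene');t=env.read_camera('top');st();to(.5685,-.1965,.146,yaw=90)
mont('pics/m9.png',[(s['img'],245,90),(t['img'],350,170),(s['img'],245,130)],5)
for X in [(.5685,-.1965,.1),(.5685,-.1965,.13)]:print(proj(s,X),proj(t,X))"
```

```text
t 13.2667 grasp [ 0.5706 -0.1849  0.1929] rot [ 1.7998e+02 -3.0000e-02  9.0100e+01] F [ 0.4 -0.3 -1.6] w 0.0211 gf 27.999263741075993 q7 22.4
xyz [-1.16 -0.21  4.69] twist [ 0.01718873 -0.03437747  0.09740283]
[277.40032941 148.22689039] [394.41426748 206.17937549]
[276.48443978 140.84209661] [396.76545775 204.20857728]
```

>>> servo_tool:
  plan:
    - {"xyz": [-0.6, -0.1, 0.5], "twist": [0, 0, 0], "jaw": 1}
    - {"xyz": [-1.15, -0.2, 1], "twist": [0, 0, 0], "jaw": 1}
    - {"xyz": [-1.15, -0.2, 1.6], "twist": [0, 0, 0], "jaw": 1}
    - {"xyz": [-1.15, -0.2, 1.6], "twist": [0, 0, 0], "jaw": 1}
    - {"xyz": [-1.15, -0.2, 1.6], "twist": [0, 0, 0], "jaw": 1}
    - {"xyz": [-1.15, -0.2, 1.6], "twist": [0, 0, 0], "jaw": 1}

```text
time_s: 13.77
tool_pos: [0.5684, -0.1975, 0.3407]
tool_rot: [-180.0, -0.0, 90.0]
force: [0.5, 0.4, -0.6]
grip_width: 0.0211
grasp_force: 28.0
```

```bash
python3 -c "
from h import *
s=env.read_camera('scene');t=env.read_camera('top');st();to(.5685,-.1965,.146,yaw=90)
mont('pics/m10.png',[(s['img'],255,110),(s['img'],245,105),(t['img'],370,185),(t['img'],350,170)],8)
for X in [(.5685,-.1965,.1),(.5685,-.1965,.114)]:print(proj(s,X),proj(t,X))"
```

```text
t 13.8667 grasp [ 0.5686 -0.1974  0.177 ] rot [179.97  -0.    90.02] F [ 0.5 -0.3 -1.6] w 0.0212 gf 27.999332305043936 q7 24.0
xyz [0.09 0.   3.1 ] twist [ 0.02864789 -0.          0.02291831]
[277.40032941 148.22689039] [394.41426748 206.17937549]
[276.97715348 144.81483414] [395.49449629 205.27391368]
```

View pics/m10.png

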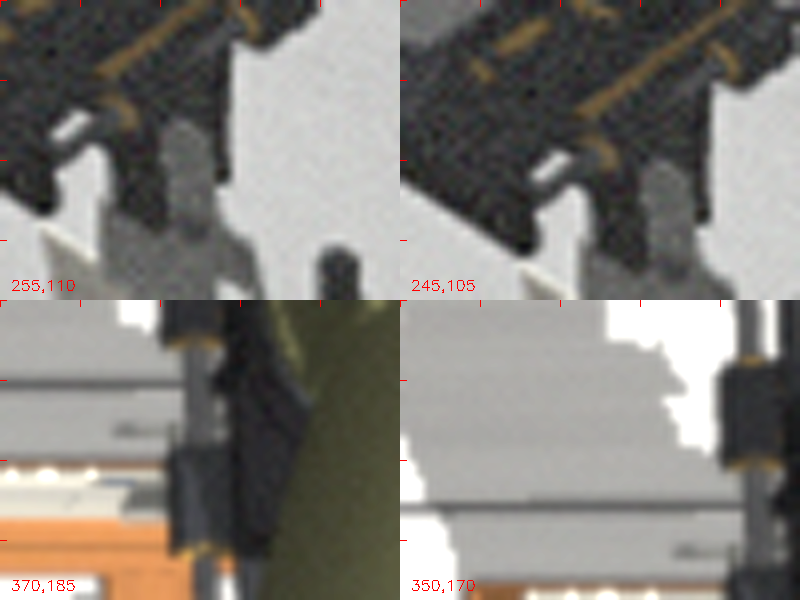

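The clip hangs upright with its jaws down over the middle of the card (scene jaw about 268–287, 135–147; card edge below at (261,139)). I'll check the lip height numerically in the scene image before lowering.

```bash
python3 -c "
from h import *
s=env.read_camera('scene');st()
print('cols',list(range(262,294,2)))
for r in range(132,162):print(r,s['img'][r,262:294:2].max(1))
for zz in (.108,.113,.118):
  for y in (-.0295,.0305):print(zz,y,proj(s,(.5835,-.197+y,zz)).round(1),proj(s,(.5535,-.197+y,zz)).round(1))"
```

```text
t 13.9167 grasp [ 0.5686 -0.1974  0.1771] rot [179.97  -0.    90.02] F [ 0.6 -0.  -1.9] w 0.0211 gf 27.999351304024458 q7 24.0
cols [262, 264, 266, 268, 270, 272, 274, 276, 278, 280, 282, 284, 286, 288, 290, 292]
132 [141 150 147 111  38  44  43  70  72  67  63 141 149 150 148 146]
133 [121 153 151 112  35  42  41  73  68  71 139 153 153 148 147 150]
134 [ 96 154 152 103  34  40  33  69  76  69 145 151 149 150 145 146]
135 [110 154 154  76  35  44  40  69  71  69 125 149 148 148 150 151]
136 [139 151 154  67  56  41  32  64  57  71 122 153 152 149 146 147]
137 [153 149 153  74  72  54  35  50  51  60  93 149 152 148 148 146]
138 [165 149 153  70  74  63  46  65  53  50  70 135 149 148 148 150]
139 [152 158 154  73  75  76  74  68  51  57  67  79 133 150 147 145]
140 [107 154 159  68  70  74  75  67  67  67  72  71 108 151 145 147]
141 [ 94 115 164  74  72  74  72  69  73  66  66  66  77 151 144 145]
142 [ 95  91 127  71  69  77  74  74  77  70  70  64  76 153 149 148]
143 [ 99  96  96  79  70  74  75  69  67  72  71  64  63 144 147 151]
144 [ 96 102 103  85  72  78  71  75  69  74 10
[... 729 characters left out ...]
21  97  92  92  93  97  92  92  96  86  81  76 119 149 136  78]
156 [112  88  97  93  88  97  93  99  87  97  92  76  96 119 146  74]
157 [ 89  78  99 100  87  89  98  94  97  85  96  96  97  95 120  99]
158 [ 71  78  82  98 101  83 100  96 101  87  95  87  95  96  98 139]
159 [ 70  71  87  83 100  90  98  93  99  93  93  94  93  99  98 114]
160 [64 73 72 83 84 99 91 89 95 94 97 94 93 95 99 95]
161 [71 68 72 80 76 98 96 89 99 91 95 99 93 94 97 98]
0.108 -0.0295 [266.4 144.4] [273.6 139.1]
0.108 0.0305 [280.9 153.7] [288.  148.2]
0.113 -0.0295 [266.2 143.2] [273.4 137.9]
0.113 0.0305 [280.7 152.5] [287.9 147. ]
0.118 -0.0295 [266.1 142. ] [273.2 136.6]
0.118 0.0305 [280.6 151.2] [287.7 145.7]
```

The lips are at z≈0.110 and level, straddling the card. Lowering 3 cm.

>>> servo_tool:
  plan:
    - {"xyz": [0.05, 0, 0.4], "twist": [0, 0, 0], "jaw": 1}
    - {"xyz": [0.05, 0, 0.8], "twist": [0, 0, 0], "jaw": 1}
    - {"xyz": [0.05, 0, 1.2], "twist": [0, 0, 0], "jaw": 1}
    - {"xyz": [0.05, 0, 1.6], "twist": [0, 0, 0], "jaw": 1}
    - {"xyz": [0.05, 0, 2.0], "twist": [0, 0, 0], "jaw": 1}
    - {"xyz": [0.05, 0, 2.4], "twist": [0, 0, 0], "jaw": 1}
    - {"xyz": [0.05, 0, 2.7], "twist": [0, 0, 0], "jaw": 1}
    - {"xyz": [0.05, 0, 3.0], "twist": [0, 0, 0], "jaw": 1}
    - {"xyz": [0.05, 0, 3.0], "twist": [0, 0, 0], "jaw": 1}
    - {"xyz": [0.05, 0, 3.0], "twist": [0, 0, 0], "jaw": 1}

```text
time_s: 14.75
tool_pos: [0.5683, -0.197, 0.3107]
tool_rot: [-180.0, -0.0, 90.0]
force: [0.1, -0.2, -0.2]
grip_width: 0.0208
grasp_force: 28.0
```

```bash
python3 -c "
from h import *
s=env.read_camera('scene');env.read_camera('scene');st()
print('cols',list(range(262,296,2)))
for r in range(138,168):print(r,s['img'][r,262:296:2].max(1))
for y in (-.0295,.0305):print(y,proj(s,(.5835,-.197+y,.080)).round(1),proj(s,(.5535,-.197+y,.080)).round(1))"
```

```text
t 14.85 grasp [ 0.5685 -0.1971  0.1471] rot [179.97   0.    90.  ] F [ 0.4  0.4 -0.9] w 0.0212 gf 27.999344738200307 q7 24.7
cols [262, 264, 266, 268, 270, 272, 274, 276, 278, 280, 282, 284, 286, 288, 290, 292, 294]
138 [ 37  67 141 157  53  43  35  55  73  72  59  62 150 153 150 148 149]
139 [ 32 142 154 152  63  34  41  51  72  70  61  64 148 148 148 147 148]
140 [ 36 151 156 154  77  35  31  43  73  69  73  90 151 149 146 149 149]
141 [ 34 113 161 139  74  32  33  41  77  70  74 144 146 148 147 146 137]
142 [ 31  91 127 124  64  34  41  41  70  68  79 157 148 144 150 149 104]
143 [ 30  89 104  95  56  35  33  42  65  67  70 148 152 147 147 147 106]
144 [ 40  87  99  83  66  54  41  34  55  58  72 148 151 145 148 150 112]
145 [ 69  88  99  75  71  94  49  48  60  53  70 119 150 148 149 149 113]
146 [100  97  84  86  67  79  51  57  62  52  63  77 135 151 150 145 112]
147 [107  89  94  86  68  74  74  66  67  60  66  65  84 145 148 154 126]
148 [110  90  93  85  73  79  72  76  73  67  71  69  68 149 148 144 128]
149 [117  86  95  83  70  74  72  68  73  78  73  65  60 139 149 143 1
[... 706 characters left out ...]
  99  91  74  94  88 102  95 104  94]
160 [ 65  75  71  84  89  96  86  91  95  88  99  91  91  92 103  98 104]
161 [ 68  75  76  79  81  91 101  94  98  91  97  95  90  98  97 101  99]
162 [ 73  75  70  74  80  87 102 100  89  90  98  95  89  97  94  94  96]
163 [ 67  75  69  70  75  80  87 103  93  81  91  99  86  93  94  95 106]
164 [ 68  70  67  69  76  80  81  87 101  91  97  89  79  93  92  96  98]
165 [ 77  71  75  73  76  77  77  87 101  94  94  89  87  97  92  90  98]
166 [ 91  68  68  73  72  72  72  77  87 100 104  90  92  90  93  88  93]
167 [ 97  78  69  73  70  73  73  69  82  88  98  94  94  86  97  94 100]
-0.0295 [267.4 151.1] [274.4 145.8]
0.0305 [281.7 160.4] [288.6 154.9]
```

```bash
python3 -c "
from h import *
st();print(env.sign_off())"
```

```text
t 14.85 grasp [ 0.5685 -0.1971  0.1471] rot [179.97   0.    90.  ] F [ 0.4  0.4 -0.9] w 0.0212 gf 27.999344738200307 q7 24.7
the job is handed in; nothing more can be done
None
```

The pin is pushed fully home in the card's socket and released, and the clip is held wide open over the middle of the card, jaws about 20 mm down each side with no contact force; I handed the job in at about 15 s.

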